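Put a strip boat away in the dry-storage locker and shut it in

ROBOT

A 7-joint arm with a two-finger parallel gripper is mounted at the origin on a cart in front of the work surface, level with it; the furniture and walls round the work are solid. World frame = base frame: x ahead of the robot, y to its left, z up, the work surface at z = 0. Lengths are in m, angles in rad, forces in N, time in s.
With the tool pointing down it reaches from about 0.425 to 0.925 m from the base axis. Payload 6.8 kg.
Tool frame: the origin (TCP) lies on the mounting face of the last link; the fingertips stand 173 mm ahead of it and the grasp point (between the pads) lies 155 mm ahead of it (grip_point_offset is the distance from the TCP to the grasp point, in m); x points along the fingers, z is the direction in which the jaws open and shut, and the axes are right-handed (so a half turn about x gives the same grasp; the last joint's range is limited). The gripper opens to 85 mm and grips with 20 to 120 N. Pads are 22 mm wide; open, the fingers measure 114 mm over their backs; the gripper's body (76 mm by 85 mm) begins 54 mm behind the grasp point. The pads swing forward as they close: fully open they stand 13 mm farther back than shut.
Start: joints at [1.059, 0.477, 0.022, 1.555, -0.011, 1.109, -0.083], TCP at [0.265, -0.621, 0.405] pointing down, gripper open.
Joint ranges: [-2.96, 2.96], [-0.34, 2.1], [-1.41, 1.46], [0.24, 2.44], [-1.37, 4.51], [0.17, 1.92], [-2.96, 2.96]. Speed limits (rad/s): [2.39, 2.39, 3.14, 3.14, 3.14, 3.14, 3.14].

INTERFACE

Orientations are given as a rotation vector (axis times angle).
In Python, from bench import * gives the robot as it stands. The module is installed in compiled form; this text tells all that it offers.
- The arm moves only by the tool servo_tool, never from a script. Its argument "motion" is a list of rows, each a list of 5 numbers: the shift along the tool's x, y, z in m, then the turn about the tool's x in degrees, then the gripper command: -1 is fully open, 1 is shut, values between are in proportion. In form: [[dx, dy, dz, turn, fingers], ...]. A call has 1 to 8 rows; each row is the pose to reach, as a shift and turn from the pose measured when the call began, along the tool's axes at that moment; what a row does not reach only later rows make up. A row lasts 1/10 s, in which the tool goes at most 50 mm and 8.59 degrees, less where a joint would pass 70% of its speed; a pose out of reach is approached as far as the arm can. A call with a gripper value outside its range is refused whole. The fingers move at their own pace and stop on an object; "force" is the grip in N (left out, the last holds). Time passes only in rows, so rows that repeat a pose let the fingers close. It gives the time, the measured TCP pose, the force and the opening at its end, in the units of the state.
- get_obs(): the state, without advancing time (a new reading comes with each control period).
- grab_frame(name): name is "scene" or "top" or "wrist"; returns the picture (384x512x3 uint8, red, green, blue); there is no depth.
- camera_params(name): a dict with "mtx" (3x3 intrinsics, pixels), "world_to_cam" (4x4, takes a point from world to camera coordinates); the wrist camera has in their place "T_tool_cam" (4x4, takes a point from camera to tool coordinates, whose origin is the TCP and whose axes are the tool frame's). Camera axes: x right, y down, z forward; pixel columns grow to the right and rows downward; lengths in m; the calibration is good to about 2 mm. A picture is of the moment at which its call begins: read the wrist's pose just before it. camera_params takes no time and is no camera call.
- hand_in(): hands the job in, once; it reports no verdict.
The state is a dict: "clock": time; "joints": joint angles; "qvel": joint speeds; "tau": joint torques, N m; "tcp_pos": TCP position; "orientation": TCP orientation; "contact_force": force on the tool from outside, world axes, zero at the start; "moment": the same for the moment, N m; "grip_width": finger opening in m.
Only numpy, scipy, OpenCV 4.12 (cv2) and the standard library are available. Lean on these libraries where they do the work, as an engineer would, in place of code of your own. Each camera call takes 0.05 s, during which the arm holds its last target. There are 200 camera calls.

TASK

Put the black strip boat that lies on the worktop away in the empty bay of the dry-storage locker. Lift the two-bladed stop out of its notches by its orange tab, shift it one notch towards the occupied bay and drop it in there; set the boat on the runners of the empty bay with its front end in the mouth and let go of it, then take it from its rear end and slide it fully home against the back wall. Finally bring the stop back into its middle notches so that both boats are shut in; keep the boat level throughout and leave everything else where it lies.

Things in the scene. Friction and masses are not known exactly. Their poses are not given: they have to be found in the camera images.
- boat: black strip boat to put away: flat tray 56 mm wide (its x), 190 long (its y), 9 thick, about 0.12 kg, with a copper-coloured strip. Starts flat on the worktop. Origin: centre of its underside; z up. Either end may go in first. A twin lies in the occupied bay.
- locker: low dry-storage locker, fixed: white walls, clear roof, 216 mm wide, two bays open at the mouth. Origin: on the worktop under the middle of the mouth; x into the bays, y from occupied (centre line y = -46 mm) to empty bay (y = +46), z up. Walls begin at x = 16, back wall at x = 197. Roof top 49 mm high. An aluminium apron, 10 mm high, lies before the mouth to x = -126.
- bay_mouth (a point): middle of the empty bay's mouth, at runner height: locker x = 16, y = 46, z = 22 mm; axes as the locker's. The bay is 64 mm wide, open from z = 22 to 45; flared steel lead-ins, 40 mm high, reach 13 mm out in front. Two runners 8 mm wide, 36 apart centre to centre, tops at z = 22, run from x = -122 to the back; a boat overhangs them 6 mm on each side.
- bay_home (a point): where the boat's origin lies when fully home in the empty bay: locker x = 102, y = 46, z = 22 mm, the boat's length along locker x, its front end against the back wall, its rear end 6 mm behind the blades of the seated stop. Axes as the locker's.
- stop: loose steel stop on the locker's ladder rail, 0.22 kg: bar 116 mm long (its y) with two 8 mm cross pins at y = -46 and 46 that rest in notches, and below them two blades 20 mm wide at x = -26 to -22, down to z = -40, in front of the mouth. Skirts reach to z = -3 before and behind the rail, with 2 mm play. Origin: between the pins, at their undersides; axes as the locker's. Starts shut.
- stop_tab (a point): point to grip on the stop's orange tab: the tab is 12 mm thick (stop's x), 40 mm wide (stop's y) and stands 19 to 50 mm above the stop's origin; this point is 38 mm above it (95 mm above the worktop when seated). Axes as the stop's.
- notch_shut (a point): where the stop's origin lies when seated in the middle (shut) place, a blade before each bay: locker x = 23, y = 0, z = 57 mm. The ladder rail stands on the roof's front edge, locker x = 16 to 30, top 67 mm high, with five notches 14 mm wide and 10 mm deep, 46 mm apart; the stop must rise more than 10 mm to leave them.
- notch_aside (a point): where the stop's origin lies when seated one notch (46 mm) towards the occupied bay: locker x = 23, y = -46, z = 57 mm; the blades then stand beside the bays. Axes as the locker's.
- stored_boat: the twin black boat that lies home in the occupied bay, to be left there. Origin: centre of its underside.
- stored_home (a point): where the stored boat's origin lies at the start: locker x = 102, y = -46, z = 22 mm.
- magazine: bystander: silver slotted strip magazine, 58 x 201 x 62 mm, lying on the worktop behind the locker's back wall. Origin: centre of its underside.
- tweezers: bystander: steel tweezers lying on their side, 18 x 125 x 10 mm. Origin: centre of the underside.
- loupe: bystander: small folding loupe, 52 x 30 x 16 mm. Origin: centre of the underside.
Not all that is in view belongs to the job. Of the things that look like the stop, the larger one is meant.

How it is judged:
On the way, in this order (a step that is already met when the one before it is completed fails the run):
1. the stop is seated one notch towards the occupied bay and let go (horizontal distance between stop and notch_aside below 0.008 m and z of stop in the frame of locker below 0.0605 m and angle between stop's own z axis and vertical below 0.12 rad and contact force between the fingers and stop below 0.2 N and linear speed of stop below 0.02 m/s), for 0.2 s.
2. the boat lies on the runners of the empty bay with its front end in the mouth, let go (x of boat in the frame of locker between -0.075 and 0.085 m and y of boat in the frame of locker between 0.034 and 0.058 m and z of boat in the frame of locker below 0.026 m and contact force between the fingers and boat below 0.2 N and linear speed of boat below 0.02 m/s), for 0.1 s.
3. the boat is fully home in the empty bay (x of boat in the frame of locker between 0.0975 and 0.107 m and y of boat in the frame of locker between 0.039 and 0.053 m and z of boat in the frame of locker below 0.026 m and angle between the y axis of boat and the x axis of locker, either way round below 0.08 rad), for 0.2 s.
At the end, for the whole second after the job is handed in: Boat at rest in the empty bay, within 4 mm of the back wall and 7 mm of the bay centre line; stored boat within 12 mm of its place; stop at rest in its middle notches (within 8 mm, pins within 3.5 mm of the bottom, upright within 0.12 rad); both let go (all of step 3 and distance between stored_boat and stored_home below 0.012 m and horizontal distance between stop and notch_shut below 0.008 m and z of stop in the frame of locker below 0.0605 m and angle between stop's own z axis and vertical below 0.12 rad and contact force between the fingers and boat below 0.2 N and contact force between the fingers and stop below 0.2 N and linear speed of each of boat, stop below 0.02 m/s); the robot touches nothing.
It fails at once if the boat is tilted more than 0.45 rad (angle between boat's own z axis and vertical above 0.45 rad).
It fails at once if the stored boat is moved more than 12 mm (not (distance between stored_boat and stored_home below 0.012 m)).
It fails at once if the magazine, tweezers or loupe is moved more than 20 mm (distance of any of magazine, tweezers, loupe from where it was at the start of the episode above 0.02 m).
It also fails if it takes over 69 s, if anything falls off the work surface, if the arm or the gripper's body presses on something with over 40 N, if the wrist force passes 120 N, or if a joint passes its speed limit or range.

## Working session

There is one attempt and no reset: what is moved stays moved. The work goes in short steps, Python scripts to look and compute and a tool call to move; the robot and the scene stay as the last step left them, time stands still between calls to the robot, and variables do not carry over. Pictures are saved under pics/ and viewed, about 8 in all and at most 12, crops included, and the job is handed in when it is done.

Besides the shell and the picture viewer there is one more tool, called after ">>>" by a JSON object that holds its "name" and its "arguments", one argument or row to a line. servo_tool: Moves the arm, as the interface text tells. Its arguments: {"type":"object","properties":{"motion":{"type":"array","items":{"type":"array","items":{"type":"number"}}},"force":{"type":"number"}},"required":["motion"]}

```bash
mkdir -p pics
python3 - <<'E'
from bench import *
import cv2, numpy as np
o=get_obs(); print({k:np.round(v,4).tolist() for k,v in o.items()})
for n in ["scene","top","wrist"]:
    im=grab_frame(n); cv2.imwrite(f"pics/{n}0.png",im[:,:,::-1]); p=camera_params(n)
    print(n,{k:np.round(v,4).tolist() for k,v in p.items()})
E
```

```text
{'clock': 0.0, 'joints': [1.0589, 0.4778, 0.0223, 1.5564, -0.0115, 1.1093, -0.0831], 'qvel': [0.0001, -0.0001, -0.0014, 0.0022, -0.001, 0.0008, 0.0007], 'tau': [0.0001, -59.645, 1.6078, -28.1196, 0.0124, 0.0094, 0.0], 'tcp_pos': [0.2651, -0.6204, 0.4037], 'orientation': [0.9077, 1.3753, -0.9062], 'contact_force': [-0.9161, -0.1534, 0.0697], 'moment': [0.0397, -0.0492, -0.0008], 'grip_width': 0.0857}
scene {'mtx': [[355.4582, 0.0, 253.6932], [0.0, 355.4582, 191.7821], [0.0, 0.0, 1.0]], 'world_to_cam': [[-0.9051, -0.4248, -0.0187, 0.4613], [-0.1957, 0.4552, -0.8686, 0.2592], [0.3775, -0.7825, -0.4951, 0.9499], [0.0, 0.0, 0.0, 1.0]]}
top {'mtx': [[422.9292, 0.0, 250.1965], [0.0, 422.9292, 194.1143], [0.0, 0.0, 1.0]], 'world_to_cam': [[0.037, -0.9993, 0.0016, -0.1508], [-0.9623, -0.0361, -0.2697, 0.5622], [0.2695, 0.0084, -0.963, 1.343], [0.0, 0.0, 0.0, 1.0]]}
wrist {'mtx': [[297.4563, 0.0, 255.539], [0.0, 297.4563, 190.8713], [0.0, 0.0, 1.0]], 'T_tool_cam': [[0.0011, -0.3123, 0.95, 0.0313], [-0.0004, -0.95, -0.3123, 0.08], [1.0, 0.0, -0.0012, 0.0007], [0.0, 0.0, 0.0, 1.0]]}
```

View pics/top0.png

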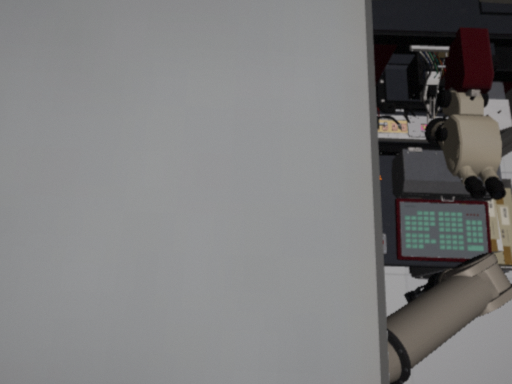

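View pics/scene0.png

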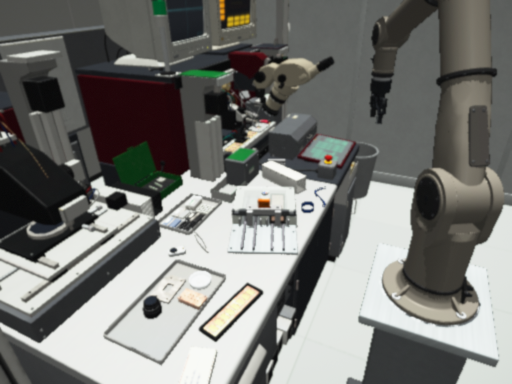

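The top view is mostly covered by a shelf, with only side furniture visible. The scene view shows the locker at about (265,215) with an orange tab at (264,202), and a black boat with a copper strip at (232,310).

```bash
cat > h.py <<'E'
from bench import *
import cv2, numpy as np
from scipy.spatial.transform import Rotation as R
def ray(n,uv,o=None):
    p=camera_params(n); d=np.linalg.inv(p["mtx"])@[uv[0],uv[1],1.]
    if n=="wrist":
        T=np.eye(4); T[:3,:3]=R.from_rotvec(o["orientation"]).as_matrix(); T[:3,3]=o["tcp_pos"]
        M=T@p["T_tool_cam"]
    else: M=np.linalg.inv(p["world_to_cam"])
    return M[:3,3],M[:3,:3]@d
def onz(n,uv,z,o=None):
    c,d=ray(n,uv,o); return c+d*(z-c[2])/d[2]
def proj(n,X,o=None):
    p=camera_params(n)
    if n=="wrist":
        T=np.eye(4); T[:3,:3]=R.from_rotvec(o["orientation"]).as_matrix(); T[:3,3]=o["tcp_pos"]
        W=np.linalg.inv(T@p["T_tool_cam"])
    else: W=p["world_to_cam"]
    q=p["mtx"]@(W[:3,:3]@np.asarray(X)+W[:3,3]); return q[:2]/q[2]
E
python3 - <<'E'
from h import *
im=cv2.imread("pics/scene0.png")
cv2.imwrite("pics/c1.png",cv2.resize(im[165:350,150:340],None,fx=3.2,fy=3.2,interpolation=cv2.INTER_CUBIC))
print("cam",ray("scene",(0,0))[0])
for n,uv,z in [("tab",(264,202),.095),("boat",(232,310),.009),("boatA",(206,332),.009),("boatB",(258,288),.009),("apL",(231,250),.01),("apR",(297,252),.01),("tray",(168,305),.0),("magaz",(284,177),.06),("black",(151,305),.03),("loupe?",(177,251),.0),("tweez",(200,242),0)]: print(n,onz("scene",uv,z).round(3))
o=get_obs();print(R.from_rotvec(o["orientation"]).as_matrix().round(3))
E
```

```text
cam [0.10966216 0.82129804 0.70405106]
tab [ 0.514 -0.093  0.095]
boat [0.436 0.284 0.009]
boatA [0.461 0.367 0.009]
boatB [0.408 0.189 0.009]
apL [0.55  0.079 0.01 ]
apR [0.362 0.006 0.01 ]
tray [0.599 0.33  0.   ]
magaz [ 0.541 -0.35   0.06 ]
black [0.617 0.369 0.03 ]
loupe? [0.708 0.14  0.   ]
tweez [0.667 0.073 0.   ]
[[-0.001  0.92   0.393]
 [ 0.001  0.393 -0.92 ]
 [-1.    -0.    -0.001]]
```

View pics/c1.png

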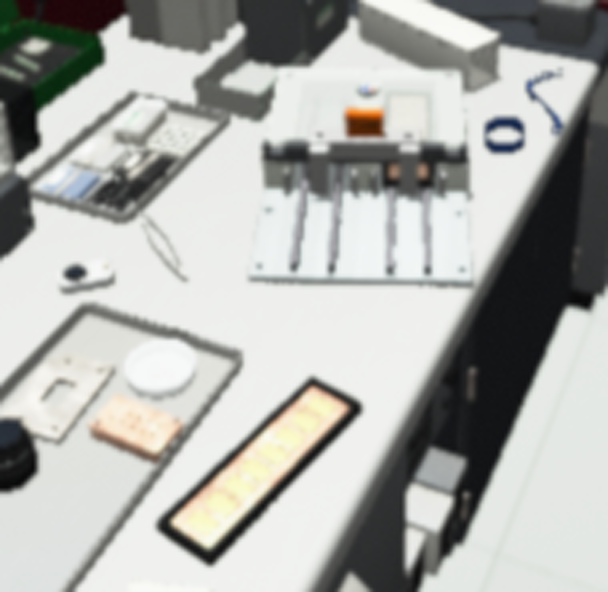

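Candidates for the stop: the orange tab on the locker's ladder rail, at scene (264,202), with its grey blades below it. I see no second orange tab yet. The boat is the black-rimmed strip at (232,310). The twin shows copper at the right-hand mouth, so the empty bay is the left one (+X). Next I'll move over the locker and check this in a wrist view.

>>> {"name": "servo_tool", "arguments": {
  "motion": [
    [0,0.2155,-0.193,0,-1],
    [0,0.2155,-0.193,0,-1],
    [0,0.2155,-0.193,0,-1],
    [0,0.431,-0.386,0,-1],
    [0,0.431,-0.386,0,-1],
    [0,0.431,-0.386,0,-1],
    [0,0.431,-0.386,0,-1],
    [0,0.431,-0.386,0,-1]
  ]
}}

```text
clock: 0.95
tcp_pos: [0.4346, -0.2562, 0.4045]
orientation: [0.907, 1.375, -0.907]
contact_force: [0.5, -0.7, 0.1]
grip_width: 0.0857
```

Run:
```python
from h import *
o=get_obs(); print(o["clock"],o["tcp_pos"],o["qvel"].__repr__()[:60])
```

```text
0.95 [ 0.43462151 -0.25620507  0.40448037] array([-0.69197773, -0.09622283, -0.33702334,  0.12333633,
```

>>> {"name": "servo_tool", "arguments": {
  "motion": [
    [0,0.133,-0.146,0,-1],
    [0,0.133,-0.146,0,-1],
    [0,0.133,-0.146,0,-1],
    [0,0.133,-0.146,0,-1],
    [0,0.133,-0.146,0,-1],
    [0,0.133,-0.146,0,-1],
    [0,0.133,-0.146,0,-1],
    [0,0.133,-0.146,0,-1]
  ]
}}

```text
clock: 1.75
tcp_pos: [0.4991, -0.0714, 0.4045]
orientation: [0.909, 1.374, -0.909]
contact_force: [-0.5, 0.5, -0.9]
grip_width: 0.0856
```

Run:
```python
from h import *
import pickle
o=get_obs(); im=grab_frame("wrist"); cv2.imwrite("pics/w1.png",im[:,:,::-1]); pickle.dump(o,open("o1.pkl","wb"))
print(o["clock"],o["tcp_pos"],np.abs(o["qvel"]).max())
```

```text
1.75 [ 0.49913583 -0.07143258  0.40449247] 0.005318435962266901
```

View pics/w1.png

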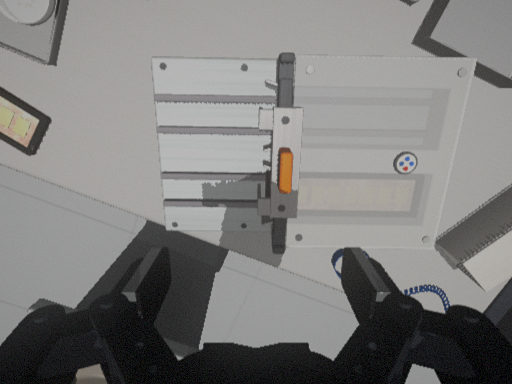

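The wrist view shows the rail at u≈285 with the stop's orange tab at (286,170). The apron is on the left, with corners at (152,58) and (166,232). Copper shows under the lower bay at (360,195), so the upper bay is the empty one. It's the only orange tab on the ladder rail.

Run:
```python
from h import *
import pickle
o=pickle.load(open("o1.pkl","rb")); im=cv2.imread("pics/w1.png"); hsv=cv2.cvtColor(im,cv2.COLOR_BGR2HSV)
m=cv2.inRange(hsv,(5,170,110),(20,255,255)); cs,_=cv2.findContours(m,0,2); c=max(cs,key=cv2.contourArea)
r=cv2.minAreaRect(c); print("tab rect",r)
b=cv2.boxPoints(r); P=np.array([onz("wrist",q,.107,o)[:2] for q in b]); print("tab corners top",P.round(4).tolist(),[np.linalg.norm(P[i]-P[(i+1)%4]).round(4) for i in range(4)], P.mean(0))
f=lambda u,v,z:onz("wrist",(u,v),z,o)[:2]
A,B=f(152,58,.01),f(166,232,.01); print("apron",A,B,np.linalg.norm(A-B))
S=[f(*q,.049) for q in [(475,58),(435,248)]]; print("roof back",S,np.linalg.norm(S[0]-S[1]))
y=(A-B)/np.linalg.norm(A-B); x=np.array([y[1],-y[0]]); org=(A+B)/2+.126*x
print("y",y,"x",x,"ang x",np.degrees(np.arctan2(x[1],x[0])),"org",org,"tabpred",org+.023*x)
yb=(S[0]-S[1])/np.linalg.norm(S[0]-S[1]); print("yb",yb,"back x",(sum(S)/2-org)@x,(sum(S)/2-org)@y)
# screws on apron top: (162,67)(244,67)(175,224)(244,226)
q=[f(u,v,.01) for u,v in [(162,67),(244,67),(175,224),(244,226)]]
print([(np.array([(p-org)@x,(p-org)@y])).round(4) for p in q])
# edges by hough around rail for orientation
pr=[proj("wrist",[*(org+a*x+b_*y),z],o).round(1).tolist() for a,b_,z in [(23,0,107),(23,108,67),(23,-108,67),(-122,64,22),(-122,28,22),(16,64,22),(200,108,49),(200,-108,49)] for a,b_,z in [(a/1e3,b_/1e3,z/1e3)]]
print(pr)
# boat from scene
sc=cv2.imread("pics/scene0.png"); g=cv2.cvtColor(sc,cv2.COLOR_BGR2HSV)
m=np.zeros(sc.shape[:2],np.uint8); roi=(slice(278,345),slice(195,268)); m[roi]=(g[roi][...,2]<80)*255
cs,_=cv2.findContours(m,0,2); c=max(cs,key=cv2.contourArea); print(cv2.contourArea(c),cv2.boundingRect(c))
h=cv2.approxPolyDP(cv2.convexHull(c),4,True)[:,0]; print([(p.tolist(),onz("scene",p,.009).round(3).tolist()) for p in h])
```

```text
tab rect ((285.40771484375, 172.3454132080078), (11.33583927154541, 39.101158142089844), 2.8624050617218018)
tab corners top [[0.5, -0.095], [0.5345, -0.0813], [0.5381, -0.0909], [0.5036, -0.1051]] [np.float64(0.0372), np.float64(0.0103), np.float64(0.0372), np.float64(0.0107)] [ 0.5190536  -0.09306331]
apron [0.56169969 0.08117481] [0.36170395 0.00152609] 0.21527242074594855
roof back [array([ 0.68866016, -0.22923832]), array([ 0.49234839, -0.31268026])] 0.21330932563092525
y [0.9290356  0.36999034] x [ 0.36999034 -0.9290356 ] ang x -68.2849783519929 org [ 0.50832061 -0.07570804] tabpred [ 0.51683038 -0.09707585]
yb [0.92031499 0.39117813] back x 0.2118025265568061 0.004110477111321949
[array([-0.1155,  0.0985]), array([-0.0228,  0.1005]), array([-0.1131, -0.0956]), array([-0.021 , -0.0964])]
[[288.3, 176.5], [290.4, 54.5], [279.6, 256.5], [155.4, 99.0], [158.0, 131.3], [277.6, 101.7], [465.0, 60.8], [422.5, 251.7]]
179.0 (253, 318, 15, 27)
[([253, 344], [0.347, 0.351, 0.009]), ([267, 318], [0.347, 0.271, 0.009]), ([267, 344], [0.318, 0.338, 0.009])]
```

Checks: the locker is 215 mm wide (216 given), the tab measures 37×10.5 mm, and the yaw is about 22°. The tab measured directly and the tab predicted from the apron agree within 4 mm. Next I go down to the tab.

>>> {"name": "servo_tool", "arguments": {
  "motion": [
    [0,0.0094,0.0286,1,-1],
    [0.05,0.0094,0.0286,1,-0.5],
    [0.1,0.0094,0.0286,1,-0.5],
    [0.13,0.0094,0.0286,1,-0.5],
    [0.15,0.0094,0.0286,1,-0.5],
    [0.15,0.0094,0.0286,1,-0.5],
    [0.15,0.0094,0.0286,1,-0.5]
  ]
}}

```text
clock: 2.5
tcp_pos: [0.5189, -0.0946, 0.2548]
orientation: [0.923, 1.367, -0.924]
contact_force: [0.5, -0.1, 0.6]
grip_width: 0.0641
```

Run:
```python
from h import *
o=get_obs(); im=grab_frame("wrist"); cv2.imwrite("pics/w2.png",im[:,:,::-1])
print(o["clock"],o["tcp_pos"],np.abs(o["qvel"]).max(),o["grip_width"],o["contact_force"],R.from_rotvec(o["orientation"]).as_matrix().round(3).tolist())
```

```text
2.5 [ 0.51893382 -0.09460552  0.25484105] 0.02554239954301123 0.06407524040390283 [ 0.53425149 -0.1310626   0.57159811] [[-0.001, 0.928, 0.373], [0.0, 0.373, -0.928], [-1.0, -0.001, -0.001]]
```

View pics/w2.png

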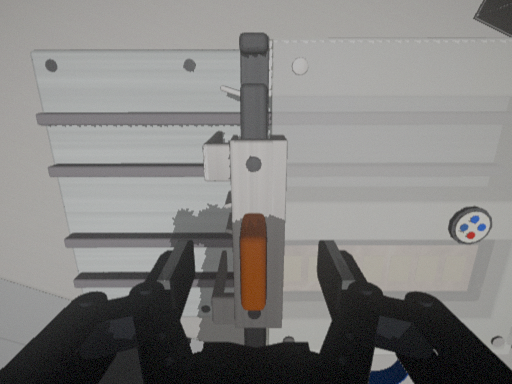

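The tab, at (255,262), is centred between the pads (inner edges at 190 and 320). Closing on it now, then lifting.

>>> {"name": "servo_tool", "arguments": {
  "motion": [
    [0,0,0,0,1],
    [0,0,0,0,1],
    [0,0,0,0,1],
    [0,0,0,0,1],
    [0,0,0,0,1],
    [-0.01,0,0,0,1],
    [-0.02,0,0,0,1],
    [-0.022,0,0,0,1]
  ],
  "force": 60
}}

```text
clock: 3.35
tcp_pos: [0.5197, -0.0945, 0.2789]
orientation: [0.924, 1.364, -0.922]
contact_force: [0.8, -1.0, -1.8]
grip_width: 0.011
```

Run:
```python
from h import *
o=get_obs(); print(o["clock"],o["tcp_pos"],o["grip_width"],o["contact_force"],o["moment"])
```

```text
3.35 [ 0.5196801  -0.09445728  0.27894867] 0.011031634475523595 [ 0.77105603 -0.99820854 -1.80635002] [ 0.03544518 -0.09322078  0.01985533]
```

>>> {"name": "servo_tool", "arguments": {
  "motion": [
    [0,-0.02,0,0,1],
    [0,-0.04,0,0,1],
    [0,-0.046,0,0,1],
    [0,-0.046,0,0,1],
    [0.01,-0.046,0,0,1],
    [0.02,-0.046,0,0,1],
    [0.023,-0.046,0,0,1],
    [0.023,-0.046,0,0,1]
  ]
}}

```text
clock: 4.15
tcp_pos: [0.4778, -0.1111, 0.2562]
orientation: [0.923, 1.365, -0.921]
contact_force: [-3.9, 0.5, 12.3]
grip_width: 0.0106
```

Run:
```python
from h import *
o=get_obs(); print(o["clock"],o["tcp_pos"],o["grip_width"],o["contact_force"],o["moment"])
```

```text
4.15 [ 0.47780162 -0.11110175  0.25618427] 0.010647145800672633 [-3.86612763  0.45554468 12.27315505] [ 0.17906668  0.92122368 -0.0190899 ]
```

>>> {"name": "servo_tool", "arguments": {
  "motion": [
    [0,0,0,0,-0.3],
    [0,0,0,0,-0.5],
    [0,0,0,0,-0.5],
    [0,0,0,0,-0.5],
    [-0.04,0,0,0,-0.5],
    [-0.09,0.02,0,0,-0.5],
    [-0.12,0.03,0,0,-0.5],
    [-0.12,0.03,0,0,-0.5]
  ]
}}

```text
clock: 4.95
tcp_pos: [0.5082, -0.0991, 0.3813]
orientation: [0.926, 1.356, -0.915]
contact_force: [0.0, 0.3, 0.3]
grip_width: 0.0641
```

Run:
```python
from h import *
import pickle
o=get_obs(); im=grab_frame("wrist"); cv2.imwrite("pics/w3.png",im[:,:,::-1]); pickle.dump(o,open("o3.pkl","wb"))
print(o["clock"],o["tcp_pos"],o["grip_width"],o["contact_force"])
hsv=cv2.cvtColor(im[:,:,::-1].copy(),cv2.COLOR_BGR2HSV)
m=cv2.inRange(hsv,(5,170,90),(20,255,255)); cs,_=cv2.findContours(m,0,2); c=max(cs,key=cv2.contourArea)
r=cv2.minAreaRect(c);print(r); P=onz("wrist",r[0],.107,o); P2=np.array([.5191,-.0931])
d=P[:2]-P2; print(P, "moved along y,x:",d@[.928,.373],d@[.373,-.928])
```

```text
4.95 [ 0.50822534 -0.09910723  0.38125892] 0.06407906497124087 [0.03720655 0.27689181 0.33408901]
((253.5, 229.0), (36.0, 11.0), 90.0)
[ 0.47802544 -0.11133742  0.107     ] moved along y,x: -0.04491974911484817 0.001603515641901916
```

View pics/w3.png

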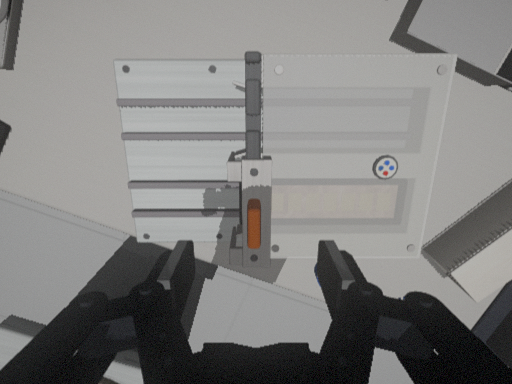

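The stop now sits one notch towards the occupied bay: its tab is at (253,229), having moved 45 mm. I'll move over to the boat.

>>> {"name": "servo_tool", "arguments": {
  "motion": [
    [-0.02,0.007,-0.05,-8,-1],
    [-0.02,0.013,-0.1,-16,-1],
    [-0.02,0.02,-0.15,-24,-1],
    [-0.02,0.026,-0.2,-32,-1],
    [-0.02,0.033,-0.25,-40,-1],
    [-0.02,0.039,-0.3,-48,-1],
    [-0.02,0.045,-0.343,-51,-1],
    [-0.02,0.045,-0.343,-51,-1]
  ]
}}

```text
clock: 5.8
tcp_pos: [0.4167, 0.2412, 0.3969]
orientation: [0.227, 1.554, -0.221]
contact_force: [0.1, -0.9, 0.1]
grip_width: 0.0851
```

>>> {"name": "servo_tool", "arguments": {
  "motion": [
    [0,0,0,0,-1],
    [0,0,0,0,-1]
  ]
}}

```text
clock: 6.0
tcp_pos: [0.4164, 0.2405, 0.3957]
orientation: [0.226, 1.556, -0.223]
contact_force: [-0.1, -0.4, -1.0]
grip_width: 0.0854
```

Run:
```python
from h import *
import pickle
o=get_obs(); im=grab_frame("wrist"); cv2.imwrite("pics/w4.png",im[:,:,::-1]); pickle.dump(o,open("o4.pkl","wb"))
print(o["clock"],o["tcp_pos"],np.abs(o["qvel"]).max(),o["grip_width"],R.from_rotvec(o["orientation"]).as_matrix().round(3).tolist(),o["joints"].round(2))
```

```text
6.0 [0.41637874 0.24048305 0.39565694] 0.01860722123182505 0.08542315190787933 [[0.003, 0.282, 0.959], [0.002, 0.959, -0.282], [-1.0, 0.002, 0.003]] [-0.08  0.23 -0.65  1.98  0.16  0.98 -1.09]
```

View pics/w4.png

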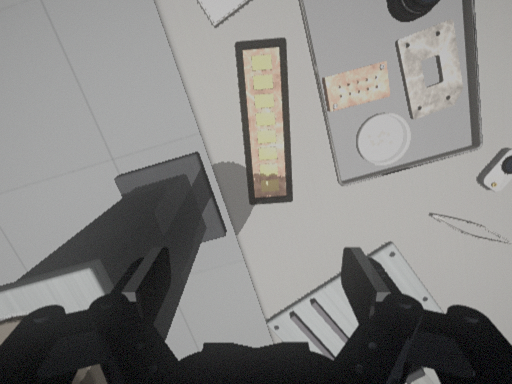

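The boat's black rim runs from (236,40)-(286,38) at the top to (249,204)-(292,201) at the bottom. The tray is to its right, 60 mm away at the boat's middle, so I'll open the fingers only partly.

Run:
```python
from h import *
import pickle
o=pickle.load(open("o4.pkl","rb")); im=cv2.imread("pics/w4.png"); v=im.max(2)
m=np.zeros(v.shape,np.uint8); m[30:215,225:300]=(v[30:215,225:300]<60)*255
cs,_=cv2.findContours(m,0,2); c=max(cs,key=cv2.contourArea); r=cv2.minAreaRect(c); b=cv2.boxPoints(r); print(r)
hull=cv2.approxPolyDP(cv2.convexHull(c),6,True)[:,0]; print(hull.tolist())
P=np.array([onz("wrist",q,.007,o)[:2] for q in hull]); print(P.round(4).tolist(),[np.linalg.norm(P[i]-P[(i+1)%len(P)]).round(4) for i in range(len(P))])
rr=cv2.minAreaRect((P*1000).astype(np.float32)); C=np.array(rr[0])/1000; print(rr)
Q=cv2.boxPoints(rr); e=Q[1]-Q[0]; e2=Q[2]-Q[1]; L=e if np.linalg.norm(e)>np.linalg.norm(e2) else e2; L=L/np.linalg.norm(L); L*=np.sign(L[1])
M=R.from_rotvec(o["orientation"]).as_matrix(); a=np.degrees(np.arctan2(L[1],L[0])); ty=np.degrees(np.arctan2(M[1,1],M[0,1]))
d=C-o["tcp_pos"][:2]; print("centre",C,"boat ang",a,"tool y ang",ty,"d tool y,z",d@M[:2,1],d@M[:2,2])
```

```text
((251.35000610351562, 192.55001831054688), (22.13594627380371, 7.905694484710693), 71.56505584716797)
[[248, 182], [255, 203]]
[[0.4013, 0.2189], [0.4017, 0.1896]] [np.float64(0.0293), np.float64(0.0293)]
((401.4974060058594, 204.238525390625), (29.348526000976562, 0.0), 90.94029998779297)
centre [0.40149741 0.20423853] boat ang 90.9403 tool y ang 73.62297877967387 d tool y,z -0.03896977150412001 -0.004057921019353553
```

Run:
```python
from h import *
import pickle
o=pickle.load(open("o4.pkl","rb")); im=cv2.imread("pics/w4.png"); v=im.max(2)
print(v[120,230:300:2],v[20:60:2,262])
m=np.zeros(v.shape,np.uint8); m[30:212,228:300]=(v[30:212,228:300]<75)*255
m=cv2.morphologyEx(m,cv2.MORPH_CLOSE,np.ones((5,5)))
cs,_=cv2.findContours(m,0,2); c=max(cs,key=cv2.contourArea); print(len(cs),cv2.contourArea(c))
hull=cv2.approxPolyDP(cv2.convexHull(c),6,True)[:,0]; print(hull.tolist())
P=np.array([onz("wrist",q,.009,o)[:2] for q in cv2.convexHull(c)[:,0]])
rr=cv2.minAreaRect((P*1000).astype(np.float32)); C=np.array(rr[0])/1000; print(rr)
Q=cv2.boxPoints(rr); e=Q[1]-Q[0]; e2=Q[2]-Q[1]; L=e if np.linalg.norm(e)>np.linalg.norm(e2) else e2; L=L/np.linalg.norm(L); L*=np.sign(L[1])
M=R.from_rotvec(o["orientation"]).as_matrix(); a=np.degrees(np.arctan2(L[1],L[0])); ty=np.degrees(np.arctan2(M[1,1],M[0,1]))
d=C-o["tcp_pos"][:2]; print("centre",C,"boat ang",a,"tool y ang",ty,"d tool y,z",d@M[:2,1],d@M[:2,2])
```

```text
[177 178 180 180 181 178  80  72  75 130 188 191 191 197 196 196 195 195
 196 195 195 197 195 197 195 196 172  74  72  74 178 180 180 181 177] [177 178 176 178 178 177 175 178 176 176  81  71  71  63 146 194 193 189
 194 194]
1 7253.0
[[284, 39], [291, 200], [251, 204], [236, 43]]
((440.6552429199219, 276.6524353027344), (187.5453338623047, 54.542415618896484), 77.79669952392578)
centre [0.44065524 0.27665244] boat ang 77.79669 tool y ang 73.62297877967387 d tool y,z 0.04154669410748926 0.013093038027852739
```

Boat measured at 187.5×54.5 mm (56×190 given), centre (0.441,0.277). Descending over its centre.

>>> {"name": "servo_tool", "arguments": {
  "motion": [
    [0.05,0.0415,0.0131,-4.2,-0.7],
    [0.1,0.0415,0.0131,-4.2,-0.7],
    [0.14,0.0415,0.0131,-4.2,-0.7],
    [0.18,0.0415,0.0131,-4.2,-0.7],
    [0.2,0.0415,0.0131,-4.2,-0.7],
    [0.21,0.0415,0.0131,-4.2,-0.7],
    [0.219,0.0415,0.0131,-4.2,-0.7],
    [0.219,0.0415,0.0131,-4.2,-0.7]
  ]
}}

```text
clock: 6.85
tcp_pos: [0.4423, 0.2758, 0.1769]
orientation: [0.17, 1.561, -0.168]
contact_force: [-0.4, 0.1, -0.6]
grip_width: 0.0725
```

>>> {"name": "servo_tool", "arguments": {
  "motion": [
    [0,0,0,0,-0.7],
    [0,0,0,0,-0.7]
  ]
}}

```text
clock: 7.05
tcp_pos: [0.4429, 0.2759, 0.178]
orientation: [0.171, 1.559, -0.167]
contact_force: [0.2, 0.7, -0.0]
grip_width: 0.0727
```

Run:
```python
from h import *
o=get_obs(); im=grab_frame("wrist"); cv2.imwrite("pics/w5.png",im[:,:,::-1])
print(o["clock"],o["tcp_pos"],o["grip_width"],o["contact_force"],R.from_rotvec(o["orientation"]).as_matrix().round(3).tolist())
```

```text
7.05 [0.44287843 0.27590839 0.17804762] 0.07269978650330375 [ 0.20093015  0.72549255 -0.01650806] [[0.006, 0.214, 0.977], [0.002, 0.977, -0.214], [-1.0, 0.003, 0.005]]
```

View pics/w5.png

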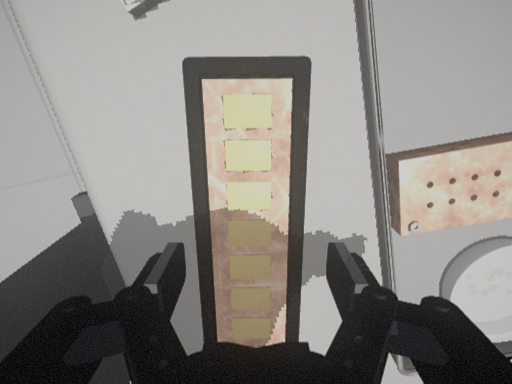

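The boat lies between the pads (boat edges 205 and 300, pads 185 and 330 at v≈280), clear of the tray wall at u≈385. Next I lower 8 mm and close.

>>> {"name": "servo_tool", "arguments": {
  "motion": [
    [0.005,0,0,0,-0.7],
    [0.008,0,0,0,-0.7],
    [0.008,0,0,0,-0.5],
    [0.008,0,0,0,-0.4],
    [0.008,0,0,0,-0.2],
    [0.008,0,0,0,0],
    [0.008,0,0,0,0],
    [0.008,0,0,0,0]
  ],
  "force": 40
}}

```text
clock: 7.9
tcp_pos: [0.4425, 0.276, 0.1702]
orientation: [0.17, 1.559, -0.167]
contact_force: [-3.1, -1.8, 5.5]
grip_width: 0.055
```

Run:
```python
from h import *
o=get_obs(); print(o["clock"],o["tcp_pos"],o["grip_width"],o["contact_force"],o["moment"])
```

```text
7.9 [0.44252765 0.27601351 0.17015085] 0.055045906777855876 [-3.13267328 -1.83595636  5.54429327] [-0.17801305  0.62118287  0.04261623]
```

The boat is gripped at 55 mm. I'll lift it, carry it in front of the empty bay and turn it.

>>> {"name": "servo_tool", "arguments": {
  "motion": [
    [-0.03,0,0,0,0],
    [-0.06,0,0,0,0],
    [-0.1,-0.02,0.01,0,0],
    [-0.1,-0.05,0.03,-7,0],
    [-0.1,-0.085,0.045,-14,0],
    [-0.1,-0.12,0.06,-21,0],
    [-0.1,-0.15,0.08,-28,0],
    [-0.1,-0.1766,0.0947,-34.3,0]
  ],
  "force": 50
}}

```text
clock: 8.7
tcp_pos: [0.4974, 0.0807, 0.2699]
orientation: [-0.303, 1.544, 0.303]
contact_force: [0.4, 0.4, -1.7]
grip_width: 0.0542
```

>>> {"name": "servo_tool", "arguments": {
  "motion": [
    [0,0,0,0,0],
    [0,0,0,0,0],
    [0,0,0,0,0]
  ]
}}

```text
clock: 9.0
tcp_pos: [0.4971, 0.0817, 0.2699]
orientation: [-0.303, 1.544, 0.304]
contact_force: [-0.3, -0.4, -0.6]
grip_width: 0.0542
```

Run:
```python
from h import *
import pickle
o=get_obs(); im=grab_frame("wrist"); cv2.imwrite("pics/w6.png",im[:,:,::-1]); pickle.dump(o,open("o6.pkl","wb"))
s=grab_frame("scene")[:,:,::-1]
big=np.hstack([cv2.resize(im[:,:,::-1],(400,300)),cv2.resize(s[150:300,190:340],(400,400))[:300]])
cv2.imwrite("pics/w6b.png",big)
print(o["clock"],o["tcp_pos"],o["grip_width"],o["contact_force"],R.from_rotvec(o["orientation"]).as_matrix().round(3).tolist())
```

```text
9.0 [0.49708495 0.08166819 0.26989586] 0.05418314912065999 [-0.33448493 -0.42511353 -0.55824593] [[0.006, -0.377, 0.926], [0.002, 0.926, 0.377], [-1.0, -0.0, 0.006]]
```

View pics/w6b.png

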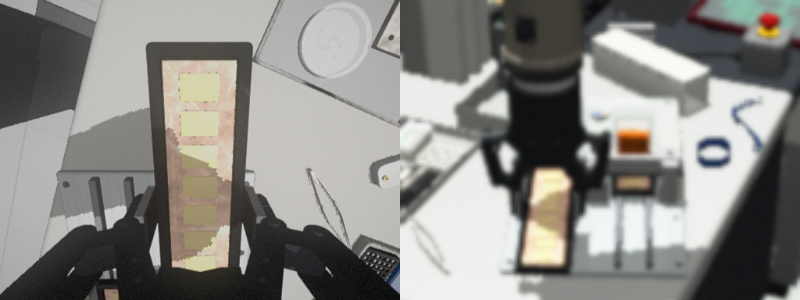

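The boat is level and in line with the empty bay; the twin and the stop stand to its right in the scene half. I'll check the alignment against the apron corner and the occupied bay's runner ends.

Run:
```python
from h import *
import pickle
o=pickle.load(open("o6.pkl","rb")); org=np.array([.511,-.073]); x=np.array([.375,-.927]); y=-np.array([x[1],-x[0]])
for n,a,b,z in [("corner",-.126,-.108,.01),("screw",-.1155,-.0975,.01),("run1L",-.122,-.068,.022),("run1R",-.122,-.060,.022),("run2L",-.122,-.032,.022),("run2R",-.122,-.024,.022)]:
    print(n,proj("wrist",[*(org+a*x+b*y),z],o).round(1))
im=cv2.imread("pics/w6.png"); cv2.imwrite("pics/c6.png",cv2.resize(im[200:290,50:200],None,fx=5,fy=5,interpolation=cv2.INTER_CUBIC))
```

```text
corner [ 70.2 221.6]
screw [ 85.1 233.1]
run1L [112.5 232.4]
run1R [122.6 232.4]
run2L [157.6 232.4]
run2R [167.6 232.4]
```

View pics/c6.png

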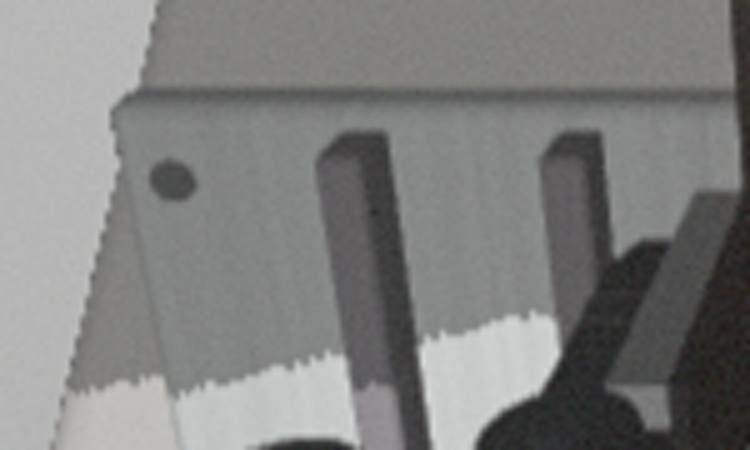

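Predictions match within about 1 px: runner 1's corners are at (113.6,232)/(123,231) against a predicted (112.5,232.4)/(122.6,232.4). Lowering to 5 mm over the runners, advancing, then setting it down.

>>> {"name": "servo_tool", "arguments": {
  "motion": [
    [0.03,0,0.0017,0,0],
    [0.06,0,0.0017,0,0],
    [0.072,0,0.0017,0,0],
    [0.072,0,0.0017,0,0],
    [0.072,-0.02,0.0017,0,0],
    [0.072,-0.045,0.0017,0,0],
    [0.072,-0.07,0.0017,0,0],
    [0.072,-0.0886,0.0017,0,0]
  ]
}}

```text
clock: 9.9
tcp_pos: [0.5328, 0.0003, 0.1992]
orientation: [-0.304, 1.543, 0.305]
contact_force: [-2.1, 0.5, -1.5]
grip_width: 0.0543
```

>>> {"name": "servo_tool", "arguments": {
  "motion": [
    [0,0,0,0,0],
    [0.002,0,0,0,0],
    [0.004,0,0,0,0],
    [0.004,0,0,0,0]
  ]
}}

```text
clock: 10.3
tcp_pos: [0.5323, 0.0014, 0.1952]
orientation: [-0.305, 1.544, 0.306]
contact_force: [-2.0, -1.7, -0.3]
grip_width: 0.0546
```

Run:
```python
from h import *
o=get_obs(); d=o["tcp_pos"][:2]-[.511,-.073]; print(o["clock"],o["tcp_pos"],d@[.375,-.927],d@[.927,.375],o["grip_width"],o["contact_force"],o["moment"])
```

```text
10.3 [0.53231883 0.00139915 0.19523408] -0.060973451367738116 0.04766223389813387 0.05463196634554849 [-1.97378385 -1.65818835 -0.27102226] [-0.33761312  0.31085635 -0.20499003]
```

>>> {"name": "servo_tool", "arguments": {
  "motion": [
    [0.002,0,0,0,0],
    [0.002,0,0,0,0],
    [0.002,0,0,0,-0.4],
    [0.002,0,0,0,-0.55],
    [0.002,0,0,0,-0.6],
    [0.002,0,0,0,-0.6],
    [0.002,0,0,0,-0.6],
    [-0.02,0,0,0,-0.6]
  ]
}}

```text
clock: 11.1
tcp_pos: [0.5311, 0.0011, 0.2135]
orientation: [-0.305, 1.548, 0.307]
contact_force: [0.5, 0.0, -1.2]
grip_width: 0.0682
```

>>> {"name": "servo_tool", "arguments": {
  "motion": [
    [-0.04,0,0,0,-0.6],
    [-0.08,0,0,0,-0.6],
    [-0.12,0.03,0,0,-0.6],
    [-0.12,0.06,0,0,0],
    [-0.12,0.09,0,0,0.5],
    [-0.12,0.11,0,0,1],
    [-0.12,0.11,0,0,1],
    [-0.12,0.11,0,0,1]
  ]
}}

```text
clock: 11.9
tcp_pos: [0.4893, 0.1025, 0.3337]
orientation: [-0.306, 1.548, 0.307]
contact_force: [-0.0, -0.3, -0.9]
grip_width: 0.0001
```

Run:
```python
from h import *
import pickle
o=get_obs(); im=grab_frame("wrist"); cv2.imwrite("pics/w7.png",im[:,:,::-1]); pickle.dump(o,open("o7.pkl","wb"))
s=grab_frame("scene")[:,:,::-1]
cv2.imwrite("pics/w7b.png",np.hstack([cv2.resize(im[:,:,::-1],(400,300)),cv2.resize(s[170:290,200:360],(400,300))]))
d=o["tcp_pos"][:2]-[.511,-.073]; print(o["clock"],o["tcp_pos"],d@[.375,-.927],d@[.927,.375],o["grip_width"],o["contact_force"],R.from_rotvec(o["orientation"]).as_matrix().round(3).tolist())
```

```text
11.9 [0.48927574 0.10250392 0.33369109] -0.17083872601764452 0.045675581436687776 0.00011272859566671431 [-0.02737667 -0.26650538 -0.89708417] [[0.001, -0.381, 0.925], [0.001, 0.925, 0.381], [-1.0, 0.001, 0.001]]
```

View pics/w7b.png

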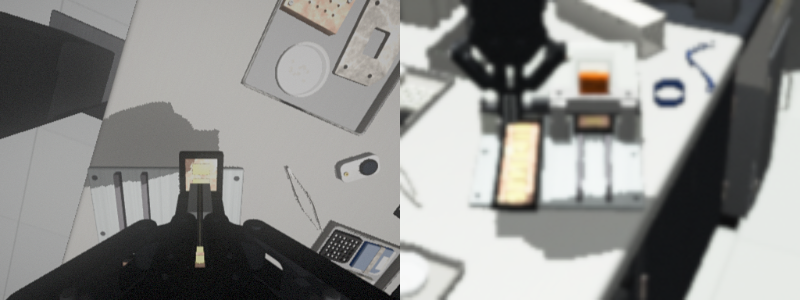

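The boat lies on the runners with its front in the mouth and its rear end visible at wrist (203,152). The fingers are shut. I'll go behind the rear end, descend and push it in.

>>> {"name": "servo_tool", "arguments": {
  "motion": [
    [0,0.016,0,0.4,1],
    [0.04,0.016,0.0005,0.4,1],
    [0.08,0.016,0.0005,0.4,1],
    [0.11,0.016,0.0005,0.4,1],
    [0.13,0.016,0.0005,0.4,1],
    [0.1355,0.016,0.0005,0.4,1],
    [0.1355,0.016,0.0005,0.4,1],
    [0.1355,0.016,0.0005,0.4,1]
  ]
}}

```text
clock: 12.8
tcp_pos: [0.4848, 0.1164, 0.1988]
orientation: [-0.298, 1.548, 0.299]
contact_force: [-0.4, 0.4, 0.6]
grip_width: 0.0
```

>>> {"name": "servo_tool", "arguments": {
  "motion": [
    [0,-0.008,0,0,1],
    [0,-0.016,0,0,1],
    [0,-0.024,0,0,1],
    [0,-0.032,0,0,1],
    [0,-0.04,0,0,1],
    [0,-0.05,0,0,1],
    [0,-0.06,0,0,1],
    [0,-0.07,0,0,1]
  ]
}}

```text
clock: 13.6
tcp_pos: [0.5111, 0.0506, 0.1987]
orientation: [-0.298, 1.548, 0.299]
contact_force: [-1.3, 1.0, 0.9]
grip_width: -0.0
```

Run:
```python
from h import *
import pickle
o=get_obs(); s=grab_frame("scene")[:,:,::-1]
cv2.imwrite("pics/s8.png",cv2.resize(s[170:290,200:360],(640,480)))
d=o["tcp_pos"][:2]-[.511,-.073]; print(o["clock"],o["tcp_pos"],d@[.375,-.927],d@[.927,.375],o["contact_force"],R.from_rotvec(o["orientation"]).as_matrix().round(3).tolist())
```

```text
13.6 [0.51113725 0.05057424 0.19873905] -0.11450185670260185 0.04646756740065161 [-1.25730626  1.01057794  0.91018773] [[0.002, -0.371, 0.928], [0.001, 0.928, 0.371], [-1.0, 0.001, 0.002]]
```

View pics/s8.png

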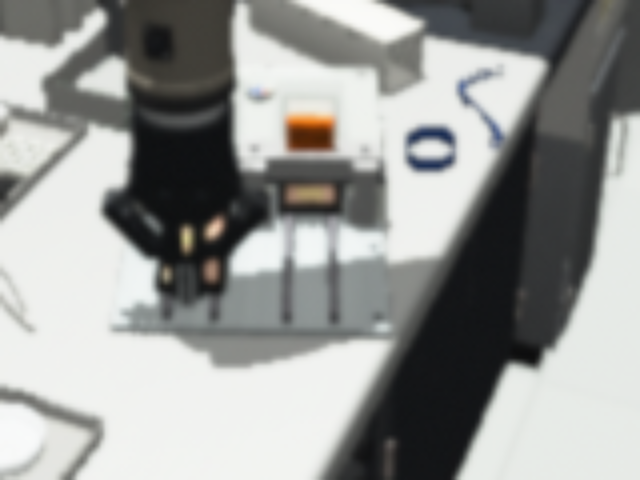

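That was my 12th picture, so from here I check numerically. It shows the boat being pushed straight ahead of the fingers at (185,285).

>>> {"name": "servo_tool", "arguments": {
  "motion": [
    [0,-0.01,0,0,1],
    [0,-0.022,0,0,1],
    [0,-0.034,0,0,1],
    [0,-0.046,0,0,1],
    [0,-0.058,0,0,1],
    [0,-0.07,0,0,1],
    [0,-0.08,0,0,1],
    [0,-0.088,0,0,1]
  ]
}}

```text
clock: 14.45
tcp_pos: [0.5446, -0.0342, 0.1985]
orientation: [-0.297, 1.549, 0.296]
contact_force: [-0.3, 0.8, -0.0]
grip_width: 0.0
```

>>> {"name": "servo_tool", "arguments": {
  "motion": [
    [0,-0.004,0,0,1],
    [0,-0.008,0,0,1],
    [0,-0.011,0,0,1],
    [0,-0.014,0,0,1],
    [0,-0.016,0,0,1]
  ]
}}

```text
clock: 14.95
tcp_pos: [0.5505, -0.0491, 0.1986]
orientation: [-0.297, 1.549, 0.296]
contact_force: [-0.4, 1.7, 0.5]
grip_width: -0.0003
```

Run:
```python
from h import *
o=get_obs()
d=o["tcp_pos"][:2]-[.511,-.073]; print(o["clock"],o["tcp_pos"],d@[.375,-.927],d@[.927,.375],o["contact_force"],o["moment"])
```

```text
14.95 [ 0.55046804 -0.04906977  0.1985522 ] -0.007382807915326296 0.04556070986663524 [-0.43734742  1.66302653  0.50855148] [0.18605679 0.06054478 0.01375401]
```

Now in small steps, until the push force rises.

>>> {"name": "servo_tool", "arguments": {
  "motion": [
    [0,-0.002,0,0,1],
    [0,-0.003,0,0,1],
    [0,-0.004,0,0,1],
    [0,-0.004,0,0,1]
  ]
}}

```text
clock: 15.35
tcp_pos: [0.5514, -0.0514, 0.1985]
orientation: [-0.296, 1.549, 0.299]
contact_force: [-2.7, 4.8, 1.2]
grip_width: -0.0
```

>>> {"name": "servo_tool", "arguments": {
  "motion": [
    [0,-0.001,0,0,1],
    [0,-0.002,0,0,1],
    [0,-0.002,0,0,1]
  ]
}}

```text
clock: 15.65
tcp_pos: [0.5516, -0.0517, 0.1985]
orientation: [-0.296, 1.55, 0.301]
contact_force: [-3.1, 6.1, 1.9]
grip_width: 0.0002
```

>>> {"name": "servo_tool", "arguments": {
  "motion": [
    [0,-0.001,0,0,1],
    [0,-0.002,0,0,1],
    [0,-0.002,0,0,1]
  ]
}}

```text
clock: 15.95
tcp_pos: [0.5518, -0.0521, 0.1985]
orientation: [-0.295, 1.551, 0.304]
contact_force: [-4.5, 6.5, 2.7]
grip_width: 0.0002
```

>>> {"name": "servo_tool", "arguments": {
  "motion": [
    [0,-0.003,0,0,1],
    [0,-0.006,0,0,1],
    [0,-0.006,0,0,1],
    [0,-0.006,0,0,1]
  ]
}}

```text
clock: 16.35
tcp_pos: [0.5525, -0.0532, 0.1985]
orientation: [-0.294, 1.552, 0.312]
contact_force: [-8.0, 15.1, 7.3]
grip_width: -0.0002
```

>>> {"name": "servo_tool", "arguments": {
  "motion": [
    [0,0.004,0,0,1],
    [0,0.012,0,0,1],
    [0,0.025,0,0,1],
    [-0.04,0.04,0,0,1],
    [-0.09,0.06,0,0,1],
    [-0.14,0.08,0,0,1],
    [-0.18,0.08,0,0,0],
    [-0.2,0.08,0,0,-0.5]
  ]
}}

```text
clock: 17.15
tcp_pos: [0.5238, 0.0207, 0.404]
orientation: [-0.297, 1.546, 0.311]
contact_force: [0.8, -0.4, -0.6]
grip_width: 0.0286
```

Run:
```python
from h import *
import pickle
o=get_obs(); s=grab_frame("scene")[:,:,::-1]; cv2.imwrite("pics/s9.png",s); im=grab_frame("wrist"); cv2.imwrite("pics/w9.png",im[:,:,::-1]); pickle.dump(o,open("o9.pkl","wb"))
d=o["tcp_pos"][:2]-[.511,-.073]; print(o["clock"],o["tcp_pos"],d@[.375,-.927],d@[.927,.375],R.from_rotvec(o["orientation"]).as_matrix().round(3).tolist(),o["joints"].round(2))
```

```text
17.15 [0.52375042 0.02074915 0.40403761] -0.08212405205405154 0.046975574337132155 [[0.002, -0.378, 0.926], [0.01, 0.926, 0.378], [-1.0, 0.009, 0.005]] [ 0.54  0.34 -0.84  1.87  0.28  1.05 -0.03]
```

>>> {"name": "servo_tool", "arguments": {
  "motion": [
    [0,-0.02,-0.02,8.5,-0.5],
    [0,-0.04,-0.03,17,-0.5],
    [0,-0.06,-0.05,25.5,-0.5],
    [0,-0.08,-0.07,34,-0.5],
    [0,-0.1048,-0.0925,42.5,-0.5],
    [0,-0.1048,-0.0925,51,-0.5],
    [0,-0.1048,-0.0925,59.5,-0.5],
    [0,-0.1048,-0.0925,68,-0.5]
  ]
}}

```text
clock: 18.05
tcp_pos: [0.4772, -0.1128, 0.4004]
orientation: [0.639, 1.48, -0.626]
contact_force: [-0.2, 0.7, 0.4]
grip_width: 0.0639
```

Run:
```python
from h import *
o=get_obs(); M=R.from_rotvec(o["orientation"]).as_matrix(); d=np.array([.4778,-.1112])-o["tcp_pos"][:2]
print(o["tcp_pos"],M.round(3).tolist(),"turn",np.degrees(np.arctan2(M[1,1],M[0,1]))-22,"y,z",d@M[:2,1],d@M[:2,2],o["joints"].round(2))
```

```text
[ 0.47722324 -0.11277386  0.40042955] [[0.0, 0.723, 0.69], [0.009, 0.69, -0.723], [-1.0, 0.007, -0.006]] turn 21.654614223478127 y,z 0.0015037114907072958 -0.0007404830858293884 [ 0.63  0.23 -0.59  1.96  0.14  1.   -0.84]
```

>>> {"name": "servo_tool", "arguments": {
  "motion": [
    [0,0.0015,-0.0007,8,-0.5],
    [0,0.0015,-0.0007,16,-0.5],
    [0,0.0015,-0.0007,21.7,-0.5],
    [0,0.0015,-0.0007,21.7,-0.5],
    [0,0.0015,-0.0007,21.7,-0.5]
  ]
}}

```text
clock: 18.55
tcp_pos: [0.4776, -0.1112, 0.3997]
orientation: [0.927, 1.373, -0.915]
contact_force: [0.1, -0.3, 0.1]
grip_width: 0.0643
```

Run:
```python
from h import *
import pickle
o=get_obs(); im=grab_frame("wrist")[:,:,::-1].copy(); cv2.imwrite("pics/w10.png",im); pickle.dump(o,open("o10.pkl","wb"))
M=R.from_rotvec(o["orientation"]).as_matrix(); print(o["clock"],o["tcp_pos"],M.round(3).tolist())
hsv=cv2.cvtColor(im,cv2.COLOR_BGR2HSV); m=cv2.inRange(hsv,(5,170,90),(20,255,255)); cs,_=cv2.findContours(m,0,2); c=max(cs,key=cv2.contourArea); r=cv2.minAreaRect(c)
P=onz("wrist",r[0],.107,o); d=P[:2]-o["tcp_pos"][:2]; print("tab",r,P,"tool y,z",d@M[:2,1],d@M[:2,2])
org=np.array([.511,-.073]); x=np.array([.375,-.927]); y=np.array([.927,.375])
# profile along bays at boat top z=.031: copper hue/saturation & brightness
for yy in (.046,-.046):
    print(yy,[(int(a*1000),*hsv[int(round(q[1])),int(round(q[0]))].tolist()) for a in np.arange(-.02,.204,.008) for q in [proj("wrist",[*(org+a*x+yy*y),.031],o)] if 0<=q[0]<512 and 0<=q[1]<384])
```

```text
18.55 [ 0.47755002 -0.11123982  0.39966141] [[-0.001, 0.926, 0.376], [0.009, 0.376, -0.926], [-1.0, 0.003, -0.009]]
tab ((258.5, 177.0), (24.0, 11.0), 90.0) [ 0.48533573 -0.10868062  0.107     ] tool y,z 0.008176415657871812 0.0005591263177140192
0.046 [(-20, 90, 1, 180), (-12, 60, 1, 181), (-4, 75, 3, 182), (4, 90, 1, 180), (12, 135, 7, 69), (20, 110, 8, 102), (28, 90, 5, 107), (36, 18, 15, 174), (44, 21, 15, 175), (52, 21, 15, 173), (60, 8, 12, 170), (67, 20, 13, 174), (76, 21, 15, 175), (84, 22, 16, 176), (92, 18, 17, 176), (99, 7, 13, 174), (108, 23, 17, 176), (116, 23, 17, 175), (124, 25, 16, 176), (132, 22, 16, 174), (140, 8, 16, 173), (148, 20, 17, 175), (156, 25, 16, 171), (164, 13, 17, 175), (172, 15, 17, 175), (180, 17, 14, 170), (188, 30, 3, 147), (196, 23, 7, 155)]
-0.046 [(-20, 90, 3, 182), (-12, 80, 4, 183), (-4, 90, 1, 182), (4, 90, 1, 183), (12, 6, 7, 181), (20, 15, 185, 192), (28, 14, 181, 193), (36, 18, 7, 184), (44, 16, 16, 176), (52, 19, 16, 175), (60, 15, 12, 172), (67, 18, 19, 177), (76, 20, 17, 180), (84, 21, 19, 177), (92, 18, 17, 177), (99, 11, 16, 176), (108, 19, 16, 177), (116, 20, 17, 177), (124, 20, 17, 178), (132, 21, 19, 176), (140, 12, 14, 177), (148, 21, 19, 177), (156, 23, 17, 176), (164, 21, 19, 178), (172, 20, 17, 177), (180, 13, 13, 175), (188, 20, 5, 151), (196, 30, 6, 162)]
```

Run:
```python
from h import *
import pickle
o=pickle.load(open("o10.pkl","rb")); im=cv2.imread("pics/w10.png"); hsv=cv2.cvtColor(im,cv2.COLOR_BGR2HSV); M=R.from_rotvec(o["orientation"]).as_matrix()
m=cv2.inRange(hsv,(3,150,25),(22,255,255)); cs,_=cv2.findContours(m,0,2); c=max(cs,key=cv2.contourArea); r=cv2.minAreaRect(c)
P=onz("wrist",r[0],.107,o); d=P[:2]-o["tcp_pos"][:2]; print("tab",r,P,"tool y,z",d@M[:2,1],d@M[:2,2])
print(hsv[155:225:4,258].tolist())
org=np.array([.511,-.073]); x=np.array([.375,-.927]); y=np.array([.927,.375])
for yy in (.046,-.046): print(yy,[(int(round(a*1000)),int(np.mean([hsv[int(round(q[1])),int(round(q[0])),1] for k in range(-10,11,2) for q in [proj("wrist",[*(org+a*x+(yy+k/1e3)*y),.031],o)]])),int(np.mean([hsv[int(round(q[1])),int(round(q[0])),2] for k in range(-10,11,2) for q in [proj("wrist",[*(org+a*x+(yy+k/1e3)*y),.031],o)]]))) for a in np.arange(.174,.202,.002)])
# lateral edges at mid length
for a in (.06,.16): print(a,[(int(k),*hsv[int(round(q[1])),int(round(q[0])),1:].tolist()) for k in range(10,84,3) for q in [proj("wrist",[*(org+a*x+k/1e3*y),.031],o)]])
```

```text
tab ((258.5, 184.5), (39.0, 11.0), 90.0) [ 0.4787313  -0.11138439  0.107     ] tool y,z 0.0010400232303414754 0.0005784936046686992
[[8, 6, 183], [11, 95, 113], [9, 119, 109], [14, 180, 191], [17, 182, 191], [16, 174, 192], [16, 182, 192], [16, 188, 190], [10, 166, 141], [11, 160, 143], [12, 171, 142], [11, 172, 139], [11, 171, 139], [15, 5, 109], [15, 19, 110], [9, 19, 92], [150, 8, 66], [20, 8, 100]]
0.046 [(174, 17, 173), (176, 16, 173), (178, 17, 172), (180, 13, 170), (182, 13, 169), (184, 13, 168), (186, 4, 152), (188, 3, 147), (190, 3, 150), (192, 3, 149), (194, 3, 150), (196, 5, 158), (198, 4, 160), (200, 5, 160), (202, 4, 160)]
-0.046 [(174, 19, 176), (176, 18, 175), (178, 17, 175), (180, 14, 173), (182, 14, 172), (184, 14, 172), (186, 7, 155), (188, 4, 151), (190, 4, 152), (192, 6, 152), (194, 5, 152), (196, 6, 162), (198, 5, 163), (200, 5, 163), (202, 6, 162)]
0.06 [(10, 6, 179), (13, 3, 165), (16, 0, 170), (19, 3, 155), (22, 2, 153), (25, 9, 172), (28, 11, 180), (31, 10, 173), (34, 10, 171), (37, 13, 172), (40, 11, 170), (43, 11, 170), (46, 12, 170), (49, 10, 171), (52, 9, 171), (55, 13, 172), (58, 12, 176), (61, 12, 173), (64, 10, 173), (67, 2, 149), (70, 0, 151), (73, 2, 163), (76, 2, 162), (79, 5, 167), (82, 3, 176)]
0.16 [(10, 9, 174), (13, 6, 165), (16, 3, 165), (19, 8, 153), (22, 5, 153), (25, 8, 165), (28, 15, 175), (31, 15, 174), (34, 15, 173), (37, 15, 174), (40, 13, 173), (43, 13, 171), (46, 14, 169), (49, 17, 170), (52, 10, 173), (55, 15, 172), (58, 14, 169), (61, 16, 172), (64, 12, 169), (67, 3, 150), (70, 7, 153), (73, 5, 168), (76, 6, 162), (79, 3, 166), (82, 6, 172)]
```

The new boat's copper ends at the same x as the twin's (184-186 mm) and its rim is centred in the bay, so it's home. The tab lies under the tool. I'll go down and grip it.

>>> {"name": "servo_tool", "arguments": {
  "motion": [
    [0.05,0.001,0.0005,0,-0.5],
    [0.09,0.001,0.001,0,-0.5],
    [0.12,0.001,0.0016,0,-0.5],
    [0.138,0.001,0.0016,0,-0.5],
    [0.144,0.001,0.0016,0,-0.5],
    [0.144,0.001,0.0016,0,-0.5],
    [0.144,0.001,0.0016,0,-0.5]
  ]
}}

```text
clock: 19.3
tcp_pos: [0.4796, -0.1111, 0.2567]
orientation: [0.927, 1.372, -0.914]
contact_force: [-0.4, 1.0, 0.0]
grip_width: 0.064
```

>>> {"name": "servo_tool", "arguments": {
  "motion": [
    [0,0,0,0,1],
    [0,0,0,0,1],
    [0,0,0,0,1],
    [0,0,0,0,1],
    [0,0,0,0,1],
    [-0.01,0,0,0,1],
    [-0.02,0,0,0,1],
    [-0.023,0,0,0,1]
  ],
  "force": 60
}}

```text
clock: 20.1
tcp_pos: [0.4799, -0.1113, 0.2809]
orientation: [0.928, 1.37, -0.914]
contact_force: [0.2, 0.7, -1.6]
grip_width: 0.0111
```

Run:
```python
from h import *
o=get_obs(); M=R.from_rotvec(o["orientation"]).as_matrix(); d=np.array([.5195,-.0942])-o["tcp_pos"][:2]
print(o["clock"],o["tcp_pos"],M.round(3).tolist(),"to middle y,z",d@M[:2,1],d@M[:2,2],o["contact_force"],o["grip_width"])
```

```text
20.1 [ 0.47985102 -0.11126505  0.2809302 ] [[0.002, 0.926, 0.376], [0.009, 0.376, -0.926], [-1.0, 0.005, -0.007]] to middle y,z 0.04315574962852958 -0.0008832139683649133 [ 0.18866622  0.67483297 -1.5762143 ] 0.011115397858132724
```

>>> {"name": "servo_tool", "arguments": {
  "motion": [
    [0,0.02,0,0,1],
    [0,0.04,0,0,1],
    [0,0.046,0,0,1],
    [0,0.046,0,0,1],
    [0.01,0.046,0,0,1],
    [0.02,0.046,0,0,1],
    [0.0235,0.046,0,0,1],
    [0.0235,0.046,0,0,1]
  ]
}}

```text
clock: 20.9
tcp_pos: [0.5213, -0.0942, 0.2573]
orientation: [0.926, 1.372, -0.917]
contact_force: [-5.3, -1.5, 5.8]
grip_width: 0.0107
```

Run:
```python
from h import *
o=get_obs(); print(o["clock"],o["tcp_pos"],o["contact_force"],o["moment"],o["grip_width"],(o["tcp_pos"][:2]-[.47985,-.11127])@[.927,.375])
```

```text
20.9 [ 0.52134349 -0.09419709  0.2573292 ] [-5.31586127 -1.49791412  5.75817522] [-0.0703567   0.92367952  0.00540469] 0.01068737774636013 0.04486681143947465
```

Height and force match the first seating. Releasing, clearing, and checking.

>>> {"name": "servo_tool", "arguments": {
  "motion": [
    [0,0,0,0,-0.3],
    [0,0,0,0,-0.5],
    [0,0,0,0,-0.5],
    [0,0,0,0,-0.5],
    [-0.04,0,0,0,-0.5],
    [-0.09,0,0,0,-0.5],
    [-0.14,0,0,0,-0.5],
    [-0.14,0,0,0,-0.5]
  ]
}}

```text
clock: 21.7
tcp_pos: [0.5237, -0.0948, 0.4043]
orientation: [0.929, 1.361, -0.911]
contact_force: [0.5, 0.4, -0.3]
grip_width: 0.0642
```

>>> {"name": "servo_tool", "arguments": {
  "motion": [
    [0,0,0,0,-0.5],
    [0,0,0,0,-0.5]
  ]
}}

```text
clock: 21.9
tcp_pos: [0.5237, -0.0948, 0.4043]
orientation: [0.929, 1.36, -0.911]
contact_force: [-0.1, 0.8, 0.1]
grip_width: 0.064
```

Run:
```python
from h import *
o=get_obs(); im=grab_frame("wrist")[:,:,::-1].copy(); cv2.imwrite("pics/w11.png",im); M=R.from_rotvec(o["orientation"]).as_matrix()
s=grab_frame("scene")[:,:,::-1].copy(); s0=cv2.imread("pics/scene0.png")
hsv=cv2.cvtColor(im,cv2.COLOR_BGR2HSV)
m=cv2.inRange(hsv,(3,150,25),(22,255,255)); cs,_=cv2.findContours(m,0,2); c=max(cs,key=cv2.contourArea); r=cv2.minAreaRect(c)
P=onz("wrist",r[0],.107,o); d=P[:2]-np.array([.5191,-.0931]); print(o["clock"],o["tcp_pos"],o["contact_force"],o["grip_width"],"tab",r,P,"vs start y,x",d@[.927,.375],d@[.375,-.927])
for n,t in (("start",s0),("now",s)):
    h=cv2.cvtColor(t,cv2.COLOR_BGR2HSV); q=cv2.inRange(h,(5,170,90),(20,255,255)); q[:190]=0;q[225:]=0;q[:,:240]=0;q[:,300:]=0
    ys,xs=np.nonzero(q); print(n,len(xs),xs.mean(),ys.mean(),xs.min(),xs.max(),ys.min(),ys.max())
org=np.array([.511,-.073]); x=np.array([.375,-.927]); y=np.array([.927,.375])
for yy in (.046,-.046): print(yy,[(int(round(a*1000)),int(np.mean([hsv[int(round(q[1])),int(round(q[0])),1] for k in range(-10,11,2) for q in [proj("wrist",[*(org+a*x+(yy+k/1e3)*y),.031],o)]]))) for a in np.arange(.176,.196,.002)])
```

```text
21.9 [ 0.52372739 -0.09477469  0.40433585] [-0.11528282  0.79078028  0.13603348] 0.06401580161763429 tab ((252.5, 190.5), (39.0, 11.0), 90.0) [ 0.51976291 -0.09352083  0.107     ] vs start y,x 0.00045670939267566143 0.0006386968213422218
start 39 263.71794871794873 201.92307692307693 259 268 200 206
now 31 263.16129032258067 201.80645161290323 259 268 200 206
0.046 [(176, 18), (178, 16), (180, 13), (182, 13), (184, 13), (186, 5), (188, 4), (190, 4), (192, 3), (194, 3), (196, 4)]
-0.046 [(176, 19), (178, 18), (180, 15), (182, 15), (184, 14), (186, 7), (188, 5), (190, 6), (192, 5), (194, 6), (196, 5)]
```

The tab is back within 1 mm of where it started, at the same height in the scene camera, and both boats read as home. Handing in.

```bash
python3 -c "
from bench import *
print(hand_in())"
```

```text
the job is handed in; nothing more can be done
None
```

The boat is in the empty bay, both boats are shut in by the stop, and the job was handed in at about 22 s of the 69 s allowed. No verdict was reported.

I moved the stop one notch aside and set the boat on the runners with its front end in the mouth. I then let go and pushed its rear end home with the shut fingers until the force rose to about 15 N. The stop then went back into its middle notches.

**Last checks:**
- **Stop:** its tab is within 1 mm of where it started, both along and across the rail. It covers the same pixel extent in the scene camera, so it is seated at its starting height.
- **Boats:** the new boat's copper strip ends at the same depth as the twin's, about 185 mm into the locker, and its rim is centred in the bay. Both boats lie at the same depth.
- **Gripper:** it is clear of everything, about 14 cm up and open, with the measured force near zero.

**Not fully checked:**
- **Pictures:** I used all 12 picture views before the final push, so the checks after that are numeric only.
- **Bystanders:** I did not measure the magazine, tweezers or loupe again at the end; nothing I did went near them.

No check failed. The only disagreements were 2–4 mm between early locker position estimates, which I averaged and then confirmed to about 1 mm on the runner ends.

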